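# Clamp the spoked pulley in its holding jig

## Task

On the garage bench stand two belt pulleys with black tee handles. Take the spoked one by its handle, set it flat on the holding jig so that the jig's four pins stand up between its spokes, then turn the handle clockwise (seen from above) until the clamp is tight, and let go. The pulley runs freely on its bearing and just spins along with the handle unless the pins hold its spokes; leave the solid pulley where it is.

Things in the scene. Friction and masses are not known exactly. Their poses are not given: they have to be found in the camera images.
- handle_grip (a point): Centre of the black tee handle of the SPOKED pulley (loose, 0.45 kg), on its axis, 58 mm above the underside of its hub. The handle is an upright bar 44 mm long (own x), 14 thick (own y; pinch across it), 36 tall, 40 to 76 mm above the underside. At clamp = 0 its x lies along a spoke; at clamp = q it is turned q clockwise from that spoke. z is up. It stands on its hub.
- clamp (a joint): Clockwise turn (from above) of the handle relative to the pulley, rad: starts at 0 to 0.15; 0.9 is tight, a hard stop. About 0.15 N m to turn, stays where left. Aluminium pulley, free to spin on a bearing in its foot; heights above the underside: rim 140 mm outside, 124 inside diameter, 3 to 25 mm high; hub and foot 48 diameter, 30 tall; 4 spokes at right angles, 10 wide, 8 to 20 high, open windows between.
- jig_seat (a point): Holding jig fixed to the bench: dark steel plate 170 (its x) by 110 (its y) by 10 mm; this point is the centre of its top face. 4 upright pins, 10 mm thick, tips tapered, 24 mm tall, at x +-40, y +-18 mm. The pulley sits centred here, hub on the plate, two opposite spokes (either two) along x, each between a pair of pins, with 8 mm play each way and 11 degrees of turn until spokes meet pins.
- solid_pulley: Bystander: aluminium pulley of the same size with the same black handle, but its face is a solid disc, no spokes or windows. Loose, 0.8 kg; origin at the centre of its underside. One pulley stands to each side of the jig, either way round.
Things that resemble listed ones, but are neither listed nor needed, are in the scene too. What is meant by the part that bears jig_seat is not orange or pink, and is the larger of those in its own colour.

How it is judged:
By the outcome, as a careful person would: the job done as asked, in the order asked, and still so for the second after the job is handed in, with the robot touching nothing.
It also fails if it takes over 38 s, if anything falls off the work surface, if the arm or the gripper's body presses on something with over 40 N, if the wrist force passes 120 N, or if a joint passes its speed limit or range.

## Robot

A 7-joint arm with a two-finger parallel gripper is mounted at the origin on the work surface. World frame = base frame: x ahead of the robot, y to its left, z up, the work surface at z = 0. Lengths are in m, angles in rad, forces in N, time in s.
With the tool pointing down it reaches from about 0.4 to 0.875 m from the base axis. Payload 6.5 kg.
Tool frame: the origin (TCP) lies at the very end of the fingers, on their centre line; the grasp point (between the pads) lies 19 mm behind it; z points along the fingers, y is the line along which they close (so a half turn about z gives the same grasp; the last joint's range is limited). The gripper opens to 85 mm and grips with 20 to 120 N. Pads are 22 mm wide; open, the fingers measure 114 mm over their backs; the gripper's body (76 mm by 85 mm) begins 54 mm behind the grasp point. The pads swing forward as they close: fully open they stand 13 mm farther back than shut.
Start: joints at [-1.297, 0.536, -0.004, 1.538, 0.003, 1.067, -0.071], TCP at [0.217, 0.613, 0.231] pointing down, gripper open.
Joint ranges: [-2.7, 2.7], [-0.37, 2.16], [-1.27, 1.26], [0.24, 2.4], [-1.31, 4.45], [0.19, 1.91], [-2.76, 2.76]. Speed limits (rad/s): [2.39, 2.39, 3.14, 3.14, 3.14, 3.14, 3.14].

## Interface

Orientations are given as a rotation vector (axis times angle).
In Python, from bench import robot gives the robot as it stands.
- The arm moves only by the tool drive_tool, never from a script. Its argument "moves" is a list of rows, each a list of 6 numbers: the shift along the tool's x, y, z in cm, then the turn, a rotation vector about the tool's x, y, z in degrees. A call has exactly 5 rows; each row is the pose to reach, as a shift and turn from the pose commanded when the call began, along the tool's axes at that moment; what a row does not reach only later rows make up. A row lasts 1/8 s, in which the tool goes at most 62.5 mm and 10.7 degrees, less where a joint would pass 70% of its speed; a pose out of reach is approached as far as the arm can. A call with a gripper value outside its range is refused whole. "gripper" is the opening, from -1 (shut) to 1 (fully open), set as the call begins (left out, the last holds). The fingers move at their own pace and stop on an object; "force" is the grip in N (left out, the last holds). Time passes only in rows, so rows that repeat a pose let the fingers close, or fill a call up. It gives the time, the measured TCP pose, the force, the opening and the grip force at its end, in the units of the state.
- robot.sense(): the state, without advancing time (a new reading comes with each control period).
- robot.capture(name): name is "scene" or "top"; returns the picture (400x640x3 uint8, blue, green, red); there is no depth.
- robot.camera_model(name): a dict with "fx", "fy", "cx", "cy" (pixels), "pose" (4x4, takes a point from camera to world coordinates). Camera axes: x right, y up, looking along -z (the intrinsics and any distortion apply to the point x, -y, -z); pixel columns grow to the right and rows downward; lengths in m; the calibration is good to about 2 mm. A picture is of the moment at which its call begins. camera_model takes no time and is no camera call.
- robot.close_job(): hands the job in; it is judged then, once.
The state is a dict: "time": time; "joint_positions": joint angles; "joint_vel": joint speeds; "joint_efforts": joint torques, N m; "tcp_pos": TCP position; "tool_rot": TCP orientation; "contact_force": force on the tool from outside, world axes, zero at the start; "ft_torque": the same for the moment, N m; "opening": finger opening in m; "grip_force": force on a finger pad.
Only numpy, scipy, OpenCV 4.12 (cv2) and the standard library are available. Lean on these libraries where they do the work, as an engineer would, in place of code of your own. Each camera call takes 0.05 s, during which the arm holds its last target. There are 200 camera calls.

## Working session

There is one attempt and no reset: what is moved stays moved. The work goes in short steps, Python scripts to look and compute and a tool call to move; the robot and the scene stay as the last step left them, time stands still between calls to the robot, and variables do not carry over. Pictures are saved under pics/ and viewed, at most 10 in all, crops included, and the job is handed in when it is done.

Besides the shell and the picture viewer there is one more tool, called as a command line: name --pt "numbers of a row" for each row, then --argument value for the rest. drive_tool: Moves the arm, as the interface text tells. Its arguments: {"type":"object","properties":{"moves":{"type":"array","items":{"type":"array","items":{"type":"number"}}},"gripper":{"type":"number"},"force":{"type":"number"}},"required":["moves"]}

```bash
ls; mkdir -p pics; python3 - <<'E'
from bench import robot
import cv2,numpy as np
for n in("scene","top"):
    im=robot.capture(n); cv2.imwrite(f"pics/{n}0.png",im)
    m=robot.camera_model(n); print(n,{k:(np.round(v,4).tolist()) if not isinstance(v,str) else v for k,v in m.items()})
s=robot.sense(); print(s)
E
```

```text
pics
scene {'fx': 360.8702, 'fy': 360.8702, 'cx': 323.5997, 'cy': 190.76, 'pose': [[0.638, -0.4518, 0.6235, 1.0307], [0.77, 0.3726, -0.5179, -0.4814], [0.0017, 0.8106, 0.5857, 0.6123], [0.0, 0.0, 0.0, 1.0]]}
top {'fx': 424.6799, 'fy': 424.6799, 'cx': 323.2221, 'cy': 205.9849, 'pose': [[0.0194, 0.9943, -0.1049, 0.3297], [-0.9992, 0.0229, 0.0316, 0.0218], [0.0338, 0.1042, 0.994, 0.9755], [0.0, 0.0, 0.0, 1.0]]}
{'time': 0.1, 'joint_positions': array([-1.29714618,  0.53709572, -0.00443795,  1.53875155,  0.00259455,
        1.0672812 , -0.07121041]), 'joint_vel': array([ 0.00010063, -0.00037414,  0.00052985, -0.00452372, -0.00088749,
       -0.00150237, -0.00018932]), 'joint_efforts': array([ 2.33520368e-03, -5.84562242e+01,  1.05149221e+00, -2.59773517e+01,
        1.25683984e-02,  4.61780743e-03, -1.37095967e-06]), 'tcp_pos': array([0.21650185, 0.61229854, 0.23050613]), 'tool_rot': array([-5.31154532e-01, -3.09621160e+00,  2.39160650e-03]), 'contact_force': array([0.04839915, 0.05064839, 0.31097884]), 'ft_torque': array([0.03103144, 0.06210381, 0.03516668]), 'grip_force': 0.0, 'opening': 0.08511508805530055}
```

View pics/top0.png

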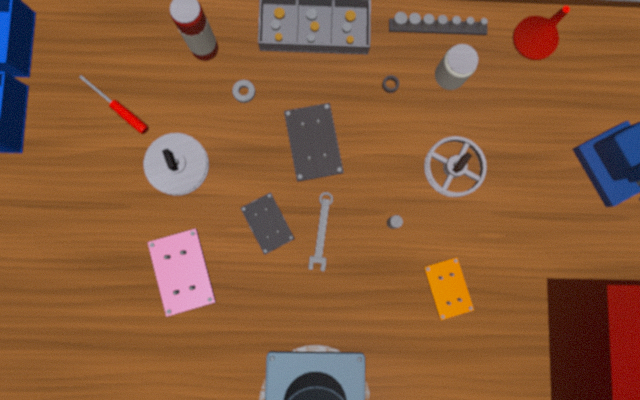

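View pics/scene0.png

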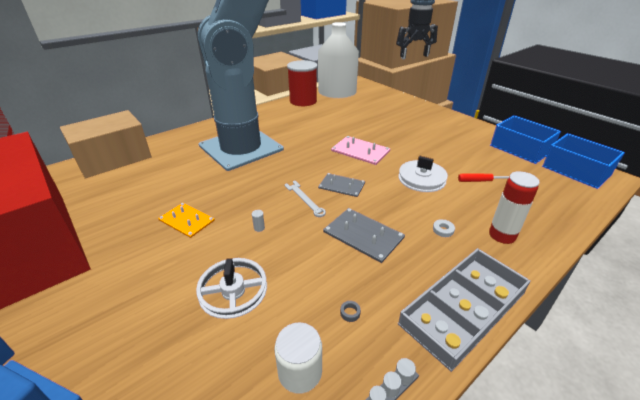

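Jig candidates in the top view are pink (181,272), orange (449,288), small dark (268,222) and large dark (314,142). The large dark plate fits, since it is neither orange nor pink and is the larger of the dark pair. Of the pulleys, the one at (455,166) shows spokes and windows, and the one at (176,163) is a solid disc. I'll measure and confirm in a crop.

```bash
cat > h.py <<'E'
import cv2,numpy as np
from bench import robot
def ray(n,uv,z):
    m=robot.camera_model(n);P=np.array(m["pose"])
    uv=np.atleast_2d(uv).astype(float)
    d=np.c_[(uv[:,0]-m["cx"])/m["fx"],-(uv[:,1]-m["cy"])/m["fy"],-np.ones(len(uv))]@P[:3,:3].T
    return P[:3,3]+d*((z-P[2,3])/d[:,2])[:,None]
def proj(n,p):
    m=robot.camera_model(n);P=np.array(m["pose"])
    c=(np.atleast_2d(p)-P[:3,3])@P[:3,:3]
    return np.c_[m["cx"]+m["fx"]*c[:,0]/-c[:,2],m["cy"]-m["fy"]*c[:,1]/-c[:,2]]
E
python3 - <<'E'
from h import *
im=cv2.imread("pics/top0.png"); sc=cv2.imread("pics/scene0.png")
t=robot.sense()["tcp_pos"]; print("tcp px",proj("top",t),proj("scene",t))
# plate
hsv=cv2.cvtColor(im,cv2.COLOR_BGR2HSV)
dark=((hsv[...,1]<60)&(hsv[...,2]<110)).astype(np.uint8)
dark=cv2.morphologyEx(dark,cv2.MORPH_CLOSE,np.ones((5,5)))
for c in cv2.findContours(dark,cv2.RETR_EXTERNAL,cv2.CHAIN_APPROX_NONE)[0]:
    r=cv2.minAreaRect(c)
    if 200<cv2.contourArea(c)<6000:
        b=ray("top",cv2.boxPoints(r),.01); e=b[1]-b[0];f=b[2]-b[1]
        print("dark",np.round(r[0],1),cv2.contourArea(c),"ctr",b.mean(0).round(4),"sides",np.linalg.norm(e).round(4),np.linalg.norm(f).round(4),"ang",np.degrees(np.arctan2(e[1],e[0])).round(1),np.degrees(np.arctan2(f[1],f[0])).round(1))
# rim
br=((hsv[...,1]<50)&(hsv[...,2]>130)).astype(np.uint8)
for c in cv2.findContours(br,cv2.RETR_EXTERNAL,cv2.CHAIN_APPROX_NONE)[0]:
    if cv2.contourArea(c)>1500:
        w=ray("top",c[:,0],.02)[:,:2]; (x,y),r=cv2.minEnclosingCircle(w.astype(np.float32)); print("rim",x,y,r)
cr=cv2.resize(im[95:215,250:510],None,fx=3,fy=3,interpolation=cv2.INTER_CUBIC); cv2.imwrite("pics/crop1.png",cr)
E
```

```text
tcp px [[-46.10085475 311.6580278 ]] [[413.16550816  61.17631985]]
dark [315.  385.5] 1246.0 ctr [0.0363 0.0013 0.01  ] sides 0.1361 0.057 ang -89.4 -179.2
dark [267.1 223.1] 1615.0 ctr [0.39   0.1177 0.01  ] sides 0.0752 0.1178 ang -60.8 -151.1
dark [313.3 141.5] 3110.0 ctr [0.5824 0.0172 0.01  ] sides 0.1085 0.1683 ang -77.2 -168.5
dark [446.8  76.1] 348.5 ctr [ 0.7503 -0.2979  0.01  ] sides 0.0525 0.0729 ang -42.1 -133.9
dark [201.4  41.3] 511.0 ctr [0.8159 0.2864 0.01  ] sides 0.0657 0.0646 ang -56.7 -149.4
dark [438.  26.] 875.5 ctr [ 0.8752 -0.2783  0.01  ] sides 0.0315 0.2353 ang -1.3 -89.4
dark [313.5  26.5] 5507.5 ctr [0.863  0.0222 0.01  ] sides 0.2624 0.134 ang -87.7 -179.5
rim 0.5302989482879639 -0.31181421875953674 0.07292423397302628
rim 0.5181450843811035 0.3270038962364197 0.07340753823518753
rim 0.8599117994308472 -0.020589616149663925 0.09100110083818436
```

View pics/crop1.png

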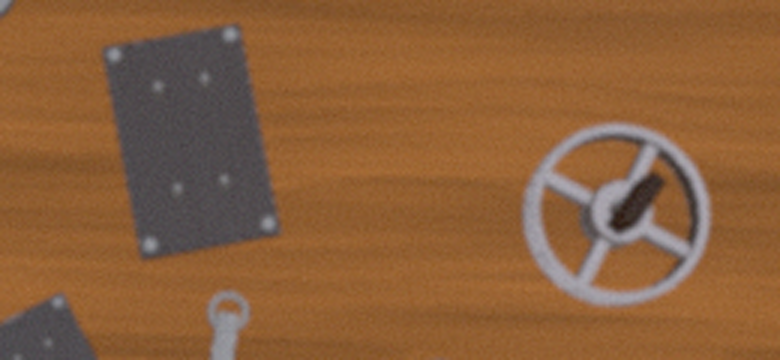

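The crop confirms both. The large dark plate has four pins at crop px (158,86), (205,78), (178,188) and (225,180). The spoked pulley is at (617,214), with four spokes and a black handle. Next I'll measure angles, with a scene-view check.

```bash
cat >> h.py <<'E'
from scipy.spatial.transform import Rotation as R
def go(p,yaw,n=None):
    """delta (cm, deg) in tool axes from the measured pose to TCP p, tool down with tool y at world angle yaw (deg)"""
    s=robot.sense();R0=R.from_rotvec(s["tool_rot"]);y=np.radians(yaw)
    Y=np.array([np.cos(y),np.sin(y),0]);Z=np.array([0,0,-1.]);T=R.from_matrix(np.c_[np.cross(Y,Z),Y,Z])
    d=R0.inv().apply(np.array(p)-s["tcp_pos"])*100;r=np.degrees((R0.inv()*T).as_rotvec())
    print("t",round(s["time"],2),"delta",d.round(2),r.round(1))
E
python3 - <<'E'
from h import *
im=cv2.imread("pics/top0.png"); sc=cv2.imread("pics/scene0.png")
c=np.array([[158,86],[205,78],[178,188],[225,180]])/3+np.array([250,95])-1/3
p=ray("top",c,.034);print("pins",p.mean(0).round(4)); 
for a,b in((2,0),(3,1),(1,0),(3,2)): d=p[b]-p[a];print(np.linalg.norm(d[:2]).round(4),np.degrees(np.arctan2(d[1],d[0])).round(1))
C=np.array([.5303,-.3118])
# spokes: bright pixels on ring radius 35..56 mm at z=.02
hsv=cv2.cvtColor(im,cv2.COLOR_BGR2HSV); br=(hsv[...,1]<70)&(hsv[...,2]>115)
a=np.radians(np.arange(0,360,1)); acc=np.zeros(360)
for r in np.arange(.036,.054,.002):
    q=proj("top",np.c_[C[0]+r*np.cos(a),C[1]+r*np.sin(a),np.full(360,.02)])
    acc+=cv2.remap((255-hsv[...,1]).astype(np.float32),q[:,0].astype(np.float32),q[:,1].astype(np.float32),1).ravel()
acc-=np.median(acc); acc=np.clip(acc,0,None)
print("spoke phase mod90",np.degrees(np.angle((acc*np.exp(4j*a)).sum()))/4, np.where(acc>acc.max()*.6)[0])
# handle
for n,img,u in(("top",im,proj("top",[*C,.06])[0]),("scene",sc,proj("scene",[*C,.06])[0])):
    v=img.max(2); x0,y0=(u-25).astype(int); sub=(v[y0:y0+50,x0:x0+50]<70).astype(np.uint8)
    k,l,st,ct=cv2.connectedComponentsWithStats(sub); i=1+st[1:,4].argmax(); cc=ct[i]+[x0,y0]; yy,xx=np.where(l==i)
    rr=cv2.minAreaRect(np.c_[xx+x0,yy+y0].astype(np.float32))
    print(n,u.round(1),"ctr",cc.round(1),st[i],"ray z=.058",ray(n,cc,.058).round(4),"box",rr)
E
```

```text
pins [0.5813 0.0169 0.034 ]
0.08 12.2
0.0802 12.0
0.0362 101.6
0.0359 101.4
spoke phase mod90 -28.191115783075126 [ 54  55  56  57  58  59  60  61  62  63  64  65  66  67  68  69  70  71
  72 145 146 147 148 149 150 151 152 153 154 155 156 157 158 159 160 234
 235 236 237 238 239 240 241 242 243 244 245 246 247 248 249 250 251 252
 325 326 327 328 329 330 331 332 333 334 335 336 337 338 339 340 341]
top [461.4 162.5] ctr [461.2 162.5] [ 18  17  16  18 123] ray z=.058 [[ 0.5307 -0.3121  0.058 ]] box ((461.4507751464844, 162.4590301513672), (6.657918453216553, 21.382160186767578), 39.80556869506836)
scene [229.  269.8] ctr [229.  271.8] [ 20  16  10  25 178] ray z=.058 [[ 0.5333 -0.3138  0.058 ]] box ((228.5, 272.0), (24.0, 9.0), 90.0)
```

```bash
python3 - <<'E'
from h import *
go([.45,.42,.22],68)
im=cv2.imread("pics/top0.png"); sc=cv2.imread("pics/scene0.png")
a=cv2.resize(im[130:205,415:500],None,fx=7,fy=7,interpolation=cv2.INTER_CUBIC)
cv2.imwrite("pics/crop2.png",a)
E
```

```text
t 0.1 delta [-28.42 -10.35   1.07] [-0.1  0.   2.5]
```

View pics/crop2.png

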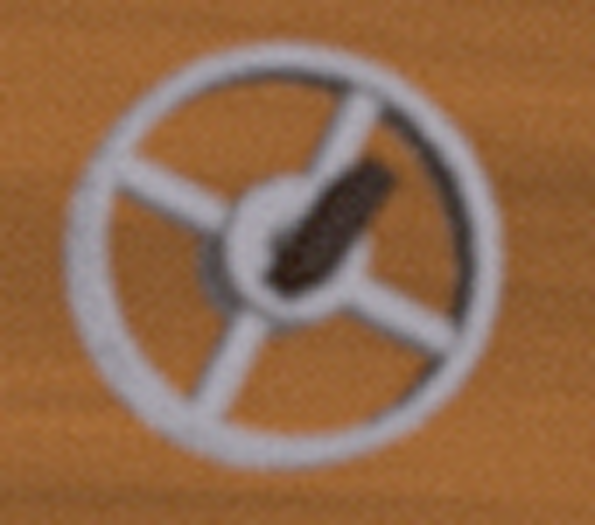

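The crop shows the hub at about (297,248), spokes at −28° in world, and the handle turned a few degrees clockwise from the upper spoke. That puts the pulley at (0.530,−0.312). The jig is at (0.581,0.017) with its x axis at +12°. I'm setting out now.

drive_tool --pt "-5.7 -2.1 0.2 0 0 0.5" --pt "-11.4 -4.2 0.4 0 0 1" --pt "-17.1 -6.3 0.6 0 0 1.5" --pt "-22.8 -8.4 0.8 0 0 2" --pt "-28.4 -10.3 1.0 0 0 2.5" --gripper 1 --force 40

```text
time: 0.72
tcp_pos: [0.4513, 0.4194, 0.221]
tool_rot: [-0.599, -3.084, 0.001]
contact_force: [-0.1, 1.0, 0.7]
opening: 0.085
grip_force: 0.0
```

```bash
python3 - <<'E'
from h import *
go([.57,.13,.2],64); print(robot.sense()["joint_positions"].round(2))
E
```

```text
t 0.72 delta [-21.84 -22.39   2.11] [-0. -0.  4.]
[-0.87  0.49  0.06  1.65 -0.04  1.01  0.39]
```

drive_tool --pt "-4.4 -4.4 0.4 0 0 1" --pt "-8.8 -8.8 0.8 0 0 2" --pt "-13.2 -13.2 1.2 0 0 3" --pt "-17.6 -17.6 1.6 0 0 3.5" --pt "-21.8 -22.0 2.1 0 0 4"

```text
time: 1.35
tcp_pos: [0.5704, 0.1335, 0.2]
tool_rot: [-0.706, -3.061, 0.0]
contact_force: [0.8, 0.5, 0.1]
opening: 0.0856
grip_force: 0.0
```

```bash
python3 - <<'E'
from h import *
go([.58,-.12,.18],58)
E
```

```text
t 1.35 delta [-11.97 -22.37   2.  ] [-0. -0.  6.]
```

drive_tool --pt "-2.4 -4.5 0.4 0 0 1" --pt "-4.8 -9.0 0.8 0 0 2" --pt "-7.2 -13.5 1.2 0 0 3.5" --pt "-9.6 -18.0 1.6 0 0 5" --pt "-12.0 -22.4 2.0 0 0 6"

```text
time: 1.98
tcp_pos: [0.5794, -0.12, 0.1799]
tool_rot: [-0.866, -3.019, 0.0]
contact_force: [-0.1, -0.9, 0.5]
opening: 0.0857
grip_force: 0.0
```

```bash
python3 - <<'E'
from h import *
go([.530,-.312,.13],57)
E
```

```text
t 1.98 delta [ -5.99 -18.9    4.99] [-0. -0.  1.]
```

drive_tool --pt "-1.2 -4.2 1.0 0 0 0.3" --pt "-2.4 -8.4 2.0 0 0 0.6" --pt "-3.6 -12.6 3.0 0 0 1" --pt "-4.8 -16.2 4.0 0 0 1" --pt "-6.0 -18.9 5.0 0 0 1"

```text
time: 2.6
tcp_pos: [0.5294, -0.3124, 0.1297]
tool_rot: [-0.893, -3.011, 0.001]
contact_force: [1.0, -0.5, 0.5]
opening: 0.0857
grip_force: 0.0
```

```bash
python3 - <<'E'
from h import *
go([.5305,-.312,.039],57)
s=robot.capture("scene");t=robot.capture("top")
cv2.imwrite("pics/c3.png",np.hstack([cv2.resize(s[150:350,130:330],(400,400)),cv2.resize(t[110:210,400:500],(400,400))]))
E
```

```text
t 2.6 delta [-0.08  0.09  9.07] [-0.  -0.  -0.1]
```

View pics/c3.png

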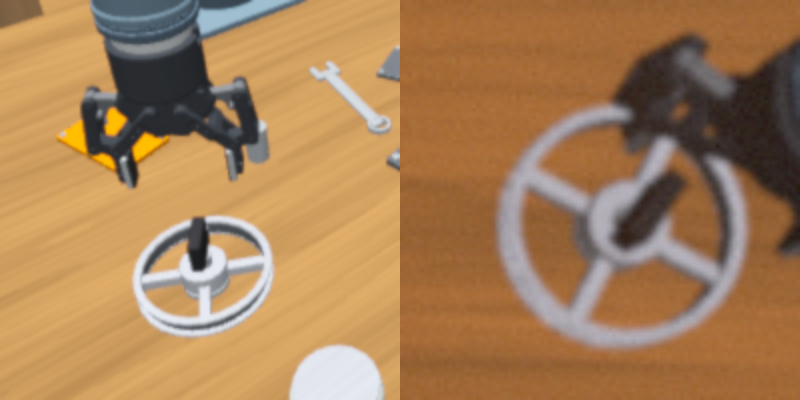

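The left crop shows the fingers straddling the handle at (200,240). The right crop shows the pulley unmoved. I'm going straight down and closing.

drive_tool --pt "0 0 2.4 0 0 0" --pt "0 0 4.8 0 0 0" --pt "0 0 6.8 0 0 0" --pt "0 0 8.2 0 0 0" --pt "0 0 8.9 0 0 0"

```text
time: 3.32
tcp_pos: [0.5305, -0.3102, 0.0405]
tool_rot: [-0.891, -3.012, -0.0]
contact_force: [0.2, -0.1, 0.9]
opening: 0.0854
grip_force: 0.0
```

drive_tool --pt "0 0 0 0 0 0" --pt "0 0 0 0 0 0" --pt "0 0 0 0 0 0" --pt "0 0 0 0 0 0" --pt "0 0 0 0 0 0" --gripper -1 --force 50

```text
time: 3.95
tcp_pos: [0.5305, -0.312, 0.0422]
tool_rot: [0.893, 3.011, -0.002]
contact_force: [-3.9, -2.3, 6.3]
opening: 0.0133
grip_force: 62.0
```

drive_tool --pt "0 0 0 0 0 0" --pt "0 0 0 0 0 0" --pt "0 0 -1 0 0 0" --pt "0 0 -3 0 0 0" --pt "0 0 -5 0 0 0"

```text
time: 4.58
tcp_pos: [0.5308, -0.3103, 0.0928]
tool_rot: [0.891, 3.012, 0.0]
contact_force: [0.4, 0.2, -5.1]
opening: 0.0131
grip_force: 60.2
```

```bash
python3 - <<'E'
from h import *
s=robot.sense();print(s["opening"],s["joint_positions"].round(2))
go([.566,-.10,.14],85)
E
```

```text
0.013140756492029023 [ 0.3   0.66  0.21  1.74 -0.19  0.76  1.61]
t 4.58 delta [ 8.48 19.57 -4.72] [  0.   0. -28.]
```

drive_tool --pt "1.5 3.5 -1.2 0 0 -5.5" --pt "3.2 7.5 -2.5 0 0 -11" --pt "5.0 11.6 -3.8 0 0 -16.5" --pt "6.8 15.8 -4.7 0 0 -22" --pt "8.5 19.6 -4.7 0 0 -28"

```text
time: 5.2
tcp_pos: [0.5672, -0.0982, 0.1407]
tool_rot: [0.13, 3.136, -0.0]
contact_force: [0.9, -0.3, -5.0]
opening: 0.0135
grip_force: 60.3
```

```bash
python3 - <<'E'
from h import *
go([.5813,.0169,.12],98)
s=robot.capture("scene");t=robot.capture("top")
cv2.imwrite("pics/top4.png",t);cv2.imwrite("pics/scene4.png",s)
p=robot.sense()["tcp_pos"];u=proj("top",p-[0,0,.025])[0];v=proj("scene",p-[0,0,.025])[0];print(u,v)
f=lambda i,c,h:cv2.resize(i[int(c[1])-h:int(c[1])+h,int(c[0])-h:int(c[0])+h],(400,400))
cv2.imwrite("pics/c4.png",np.hstack([f(s,v,90),f(t,u,70)]))
E
```

```text
t 5.2 delta [-0.45 11.58  2.07] [ -0.    0.2 -12.7]
[366.37828443 136.75019925] [324.98444778 213.40123979]
```

View pics/c4.png

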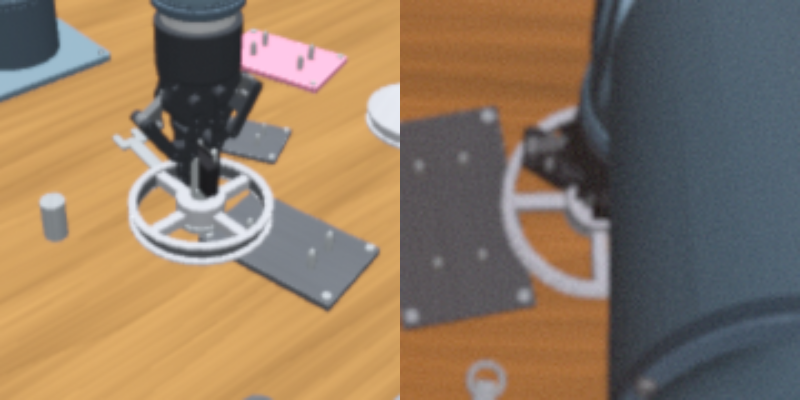

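The left crop shows the pulley held level. In the top crop its left spoke, at (540,201), points along world +y. I'll check the spoke angle numerically.

```bash
python3 - <<'E'
from h import *
t=cv2.imread("pics/top4.png");p=robot.sense()["tcp_pos"]
hsv=cv2.cvtColor(t,cv2.COLOR_BGR2HSV)
for a0 in(90,180):
  for r in(.034,.042,.050):
    a=np.radians(a0+np.arange(-25,26)); q=proj("top",np.c_[p[0]+r*np.cos(a),p[1]+r*np.sin(a),np.full(51,p[2]-.022)]).astype(np.float32)
    g=cv2.remap(t[...,0].astype(np.float32),q[:,0],q[:,1],1).ravel(); w=np.clip(g-np.median(g)-15,0,None)
    print(a0,r,(w*np.degrees(a)).sum()/w.sum(),np.degrees(a)[w>w.max()*.5][[0,-1]])
go([.5813,.0169,.12],96.3)
E
```

```text
90 0.034 89.44396468561011 [82. 97.]
90 0.042 89.961185572325 [83. 97.]
90 0.05 90.53565758458593 [85. 96.]
180 0.034 176.89236110212877 [169. 185.]
180 0.042 178.22788826963156 [171. 185.]
180 0.05 178.82602004723077 [173. 184.]
t 5.3 delta [-0.54 11.02  2.03] [  0.2   0.1 -10.7]
```

drive_tool --pt "-0.1 2.5 0.4 0 0 -2.5" --pt "-0.2 5.5 0.8 0 0 -5" --pt "-0.3 8.5 1.2 0 0 -7.5" --pt "-0.4 10.2 1.6 0 0 -9.5" --pt "-0.5 10.8 2.0 0 0 -10.7"

```text
time: 5.92
tcp_pos: [0.5805, 0.0082, 0.1184]
tool_rot: [-0.161, 3.137, -0.0]
contact_force: [-0.2, -0.5, -4.1]
opening: 0.0133
grip_force: 60.5
```

drive_tool --pt "0 0 0 0 0 0" --pt "0 0 1 0 0 0" --pt "0 0 2 0 0 0" --pt "0 0 3 0 0 0" --pt "0 0 3.5 0 0 0"

```text
time: 6.55
tcp_pos: [0.5797, 0.0071, 0.0822]
tool_rot: [0.157, -3.136, 0.0]
contact_force: [0.4, 0.4, -4.6]
opening: 0.0131
grip_force: 60.5
```

```bash
python3 - <<'E'
from h import *
go([.580,.015,.052],96)
s=robot.capture("scene")
cv2.imwrite("pics/scene5.png",s)
p=robot.sense()["tcp_pos"];v=proj("scene",p-[0,0,.03])[0]
h=65;cv2.imwrite("pics/c5.png",cv2.resize(s[int(v[1])-h:int(v[1])+h,int(v[0])-h:int(v[0])+h],(600,600),interpolation=cv2.INTER_CUBIC))
E
```

```text
t 6.55 delta [-0.11  0.78  3.02] [-0.  -0.1 -0.3]
```

View pics/c5.png

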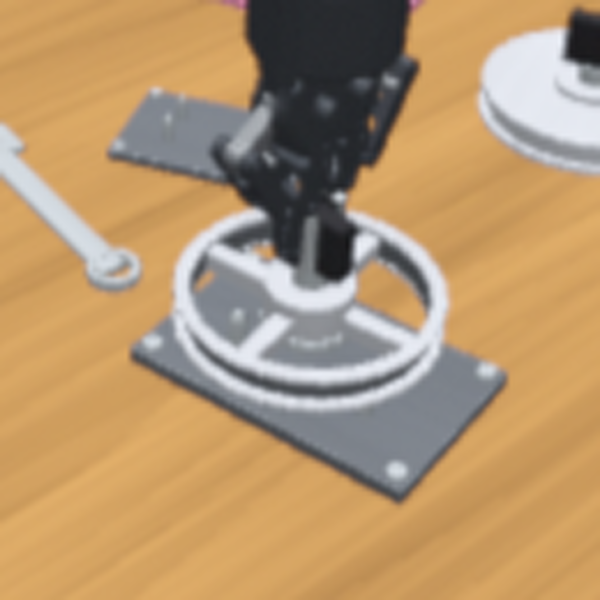

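The scene crop shows the pulley over the jig, a little short in y. I'll shift 8 mm, then lower slowly.

drive_tool --pt "-0.1 0.4 0 0 0 0" --pt "-0.1 0.8 0 0 0 0" --pt "-0.1 0.8 0 0 0 0" --pt "-0.1 0.8 0.4 0 0 0" --pt "-0.1 0.8 0.6 0 0 0"

```text
time: 7.22
tcp_pos: [0.5802, 0.0152, 0.077]
tool_rot: [0.157, -3.137, 0.0]
contact_force: [-0.4, -0.2, -4.0]
opening: 0.0132
grip_force: 60.6
```

```bash
python3 - <<'E'
from h import *
go([.580,.015,.052],96)
s=robot.capture("scene");t=robot.capture("top")
cv2.imwrite("pics/scene6.png",s)
p=robot.sense()["tcp_pos"]; ul=p[2]-.0415
# overlay expected spoke centre lines (jig angle 12 deg) at z=ul+.02, centred at TCP and pin tips
v=proj("scene",p-[0,0,.03])[0];h=50;o=v.astype(int)-h;k=6
a=cv2.resize(s[o[1]:o[1]+2*h,o[0]:o[0]+2*h],None,fx=k,fy=k,interpolation=cv2.INTER_CUBIC)
def L(A,B,c):
    q=((proj("scene",[A,B])-o+.5)*k).astype(int);cv2.line(a,tuple(map(int,q[0])),tuple(map(int,q[1])),c,1)
J=np.array([.5813,.0169]);d=np.radians(12);ex=np.array([np.cos(d),np.sin(d)]);ey=np.array([-ex[1],ex[0]])
for e in(ex,ey):L([*(p[:2]-.062*e),ul+.02],[*(p[:2]+.062*e),ul+.02],(0,0,255))
for i in(-1,1):
  for j in(-1,1):
    c=J+.04*i*ex+.018*j*ey;L([*c,.01],[*c,.034],(0,255,0))
cv2.imwrite("pics/c6.png",a)
E
```

```text
t 7.22 delta [ 0.02 -0.01  2.5 ] [-0.  -0.  -0.3]
```

View pics/c6.png

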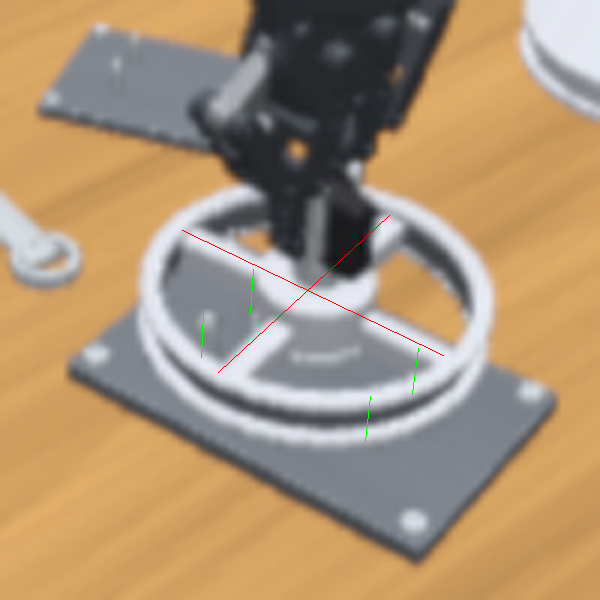

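The spokes run parallel to the red jig-aligned lines, with the hub at about (320,297). Both views put the hub within about 3 mm of the jig centre, inside the 8 mm play. Lowering now.

drive_tool --pt "0.1 0 0.4 0 0 0" --pt "0.1 0 0.8 0 0 0" --pt "0.1 0 1.2 0 0 0" --pt "0.1 0 1.6 0 0 0" --pt "0.1 0 1.9 0 0 0"

```text
time: 7.95
tcp_pos: [0.5794, 0.0153, 0.058]
tool_rot: [0.157, -3.137, 0.0]
contact_force: [0.0, 0.3, -5.0]
opening: 0.0134
grip_force: 60.6
```

drive_tool --pt "0 0 0.1 0 0 0" --pt "0 0 0.2 0 0 0" --pt "0 0 0.3 0 0 0" --pt "0 0 0.4 0 0 0" --pt "0 0 0.5 0 0 0"

```text
time: 8.57
tcp_pos: [0.5795, 0.0153, 0.0533]
tool_rot: [-0.157, 3.138, -0.0]
contact_force: [-1.0, 0.9, -4.3]
opening: 0.0132
grip_force: 60.6
```

drive_tool --pt "0 0 0.05 0 0 0" --pt "0 0 0.1 0 0 0" --pt "0 0 0.15 0 0 0" --pt "0 0 0.2 0 0 0" --pt "0 0 0.2 0 0 0"

```text
time: 9.2
tcp_pos: [0.5796, 0.0152, 0.0522]
tool_rot: [-0.157, 3.138, 0.0]
contact_force: [-4.5, -0.5, 5.4]
opening: 0.0132
grip_force: 62.5
```

Seated: contact came at TCP z 0.052, exactly 10 mm above the grip height. Now I turn clockwise, which is +z in the tool frame.

drive_tool --pt "0 0 0 0 0 5" --pt "0 0 0 0 0 10" --pt "0 0 0 0 0 15" --pt "0 0 0 0 0 20" --pt "0 0 0 0 0 25" --force 70

```text
time: 9.82
tcp_pos: [0.5798, 0.0167, 0.0523]
tool_rot: [0.528, 3.097, 0.003]
contact_force: [-3.1, 2.5, 5.6]
opening: 0.0136
grip_force: 79.7
```

```bash
python3 - <<'E'
from h import *
s=robot.sense();print(s["ft_torque"],s["contact_force"],s["joint_positions"].round(2))
E
```

```text
[0.68689625 0.6450984  0.23262563] [-3.13546681  2.50083081  5.62009327] [-0.21  0.67  0.14  1.84 -0.15  0.64  1.25]
```

drive_tool --pt "0 0 0 0 0 4" --pt "0 0 0 0 0 8" --pt "0 0 0 0 0 12" --pt "0 0 0 0 0 15" --pt "0 0 0 0 0 18"

```text
time: 10.45
tcp_pos: [0.5804, 0.0176, 0.0523]
tool_rot: [1.003, 2.976, 0.005]
contact_force: [-2.2, 4.2, 4.5]
opening: 0.0133
grip_force: 79.4
```

```bash
python3 - <<'E'
from h import *
s=robot.sense();print(s["ft_torque"],s["contact_force"],s["joint_positions"].round(2))
go([.580,.015,.052],96)
E
```

```text
[0.9765946  0.35643773 0.20021424] [-2.20714356  4.17676153  4.54655843] [-0.27  0.68  0.22  1.85 -0.24  0.64  1.01]
t 10.45 delta [-0.12 -0.23  0.03] [  0.2   0.1 -43.2]
```

drive_tool --pt "0 0 0 0 0 2" --pt "0 0 0 0 0 4" --pt "0 0 0 0 0 6" --pt "0 0 0 0 0 8" --pt "0 0 0 0 0 10"

```text
time: 11.08
tcp_pos: [0.5808, 0.0179, 0.0523]
tool_rot: [1.257, 2.878, 0.006]
contact_force: [-0.9, 5.8, 3.9]
opening: 0.0128
grip_force: 79.4
```

```bash
python3 - <<'E'
from h import *
s=robot.sense();print(s["ft_torque"],s["contact_force"])
go([.580,.015,.052],96)
E
```

```text
[1.28197958 0.11328726 0.15208525] [-0.88232192  5.79401792  3.89915449]
t 11.07 delta [-0.16 -0.26  0.02] [  0.2   0.1 -53.2]
```

drive_tool --pt "0 0 0 0 0 2" --pt "0 0 0 0 0 4" --pt "0 0 0 0 0 5" --pt "0 0 0 0 0 6" --pt "0 0 0 0 0 7"

```text
time: 11.7
tcp_pos: [0.5813, 0.0187, 0.0523]
tool_rot: [1.423, 2.799, 0.006]
contact_force: [0.5, 7.0, 3.8]
opening: 0.0131
grip_force: 93.2
```

```bash
python3 - <<'E'
from h import *
s=robot.sense();print(s["ft_torque"],s["contact_force"])
go([.580,.015,.052],96)
E
```

```text
[ 1.28715877 -0.09099333  1.60453638] [0.4595185  6.95992709 3.77718687]
t 11.7 delta [-0.22 -0.32  0.03] [  0.2   0.1 -59.9]
```

Torque jumped from 0.15 to 1.6 N m at a 60° turn, so this is the hard stop. I'll nudge slightly further, then release and rise.

drive_tool --pt "0 0 0 0 0 1" --pt "0 0 0 0 0 1.5" --pt "0 0 0 0 0 1.5" --pt "0 0 0 0 0 1.5" --pt "0 0 0 0 0 1.5"

```text
time: 12.32
tcp_pos: [0.5813, 0.0188, 0.0524]
tool_rot: [1.456, 2.782, 0.005]
contact_force: [-0.2, 5.7, 4.6]
opening: 0.0133
grip_force: 104.3
```

drive_tool --pt "0 0 0 0 0 0" --pt "0 0 0 0 0 0" --pt "0 0 0 0 0 0" --pt "0 0 0 0 0 0" --pt "0 0 0 0 0 0" --gripper 0.2

```text
time: 12.95
tcp_pos: [0.5795, 0.0151, 0.0513]
tool_rot: [1.47, 2.777, -0.0]
contact_force: [0.3, -0.0, 0.4]
opening: 0.0514
grip_force: 0.0
```

drive_tool --pt "0 0 -1.5 0 0 0" --pt "0 0 -4 0 0 0" --pt "0 0 -7 0 0 0" --pt "0 0 -10 0 0 0" --pt "0 0 -13 0 0 0"

```text
time: 13.58
tcp_pos: [0.5796, 0.0152, 0.1834]
tool_rot: [1.469, 2.776, 0.001]
contact_force: [0.5, 0.1, -0.6]
opening: 0.0511
grip_force: 0.0
```

drive_tool --pt "4 -2 -2 0 0 0" --pt "8 -4 -4 0 0 0" --pt "12 -6 -6 0 0 0" --pt "16 -8 -6 0 0 0" --pt "20 -10 -6 0 0 0"

```text
time: 14.2
tcp_pos: [0.3833, 0.125, 0.2424]
tool_rot: [1.469, 2.776, 0.003]
contact_force: [-0.0, 0.8, -0.2]
opening: 0.0514
grip_force: 0.0
```

```bash
python3 - <<'E'
from h import *
print(robot.sense()["tcp_pos"])
s=robot.capture("scene");t=robot.capture("top")
cv2.imwrite("pics/c7.png",np.hstack([cv2.resize(s[170:290,300:420],(400,400),interpolation=2),cv2.resize(t[90:190,263:363],(400,400),interpolation=2)]))
cv2.imwrite("pics/top7.png",t)
E
```

```text
[0.38327693 0.12496823 0.24240922]
```

View pics/c7.png

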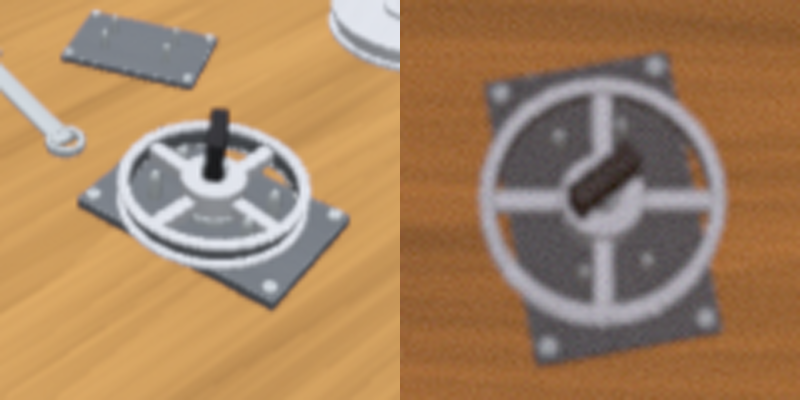

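The final view shows the pulley flat on the jig with the four pins in its windows at top-crop px (558,135), (622,125), (585,270) and (648,260). The spokes bear on the pins, and the handle is about 51° clockwise of its spoke (0.9 rad). The gripper is clear, so I'm handing in.

```bash
python3 -c "
from bench import robot
print(robot.close_job())"
```

```text
the job is handed in; nothing more can be done
None
```

The spoked pulley sits on the large dark jig with the four pins between its spokes, its handle turned clockwise to the hard stop and released. I never touched the solid pulley, and I handed the job in at about 14 s; no verdict came back.

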